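Set out the goldsmith's soldering place

TASK

Set out the soldering place on the beige heat board: put the white soldering block on the board exactly midway between the red torch rest and the black clamp stand, square to the board, and lay the gold-coloured ring flat in the hollow on top of it. Stand the flux jar (green glass, white lid) on the board straight behind the torch rest and the blue-lidded tin on the board straight in front of the clamp stand, each centred on its stand with a gap of 2 cm; 'in front' is the side towards the robot, and both directions run square to the board's edges. Keep the jar and the tin upright, and leave the grey ring, the steel block and the amber jar where they are.

Things in the scene. Friction and masses are not known exactly. Their poses are not given: they have to be found in the camera images.
- board: Fixed beige heat board lying on the bench, 240 mm deep (its x) by 270 mm wide (its y), 12 mm thick. Origin: centre of its underside, on the bench. x points to its back edge (away from the robot), y to its left; turned up to 0.3 rad from the robot's axes. Two stands are fixed on it, centred 85 mm left and 85 mm right of its middle (which is which varies), neither ahead of nor behind the middle.
- torch_rest: Red torch rest fixed on the board: red base plate 40 mm (x) by 50 mm (y), two red uprights with open steel forks, 53 mm tall in all. Origin: centre of its underside, on the board's top; axes parallel to the board's. With a 2 cm gap behind it, the jar's centre is 66 mm along +x from here.
- clamp_stand: Black clamp stand fixed on the board: round base 44 mm across, thin post with a small ball on top, 52 mm tall. Origin: centre of its underside, on the board's top; axes parallel to the board's. With a 2 cm gap in front of it, the tin's centre is 68 mm along -x from here.
- block: Loose white plaster-like soldering block, 60 x 60 mm, 25 mm high, 120 g; a round hollow 46 mm across and 3 mm deep is centred in its top. Origin: centre of its underside; x and y along its sides, z up. Any of its four sides may face the robot.
- gold_ring: Loose gold-coloured (brass) finger ring lying flat, 26 mm outside, 21 mm inside diameter, 12 mm high, 15 g. Origin: centre of its underside, z up along its axis. In the hollow its underside is 22 mm above the block's underside.
- flux_jar: Loose round flux jar of green glass with paper label and white lid, 52 mm across, 65 mm high, 140 g. Origin: centre of its underside, z up.
- tin: Loose flat round tin, steel with a blue lid, 52 mm across, 22 mm high, 60 g. Origin: centre of its underside, z up.
- steel_ring: Dark grey steel ring, same size as the gold one, lying on the bench; to be left alone. Origin: centre of its underside.
- bench_block: Shiny solid steel bench block, 55 x 55 mm, 22 mm high, no hollow; to be left alone. Origin: centre of its underside, x and y along its sides.
- amber_jar: Amber glass jar with black lid, 60 mm across, 75 mm high; to be left alone. Origin: centre of its underside.
Mind the look-alikes: they are no part of the job. What is shaped like the tin but pink is not meant.

How it is judged:
By the outcome, as a careful person would: the job done as asked, in the order asked, and still so for the second after the job is handed in, with the robot touching nothing.
It also fails if it takes over 102 s, if anything falls off the work surface, if the arm or the gripper's body presses on something with over 40 N, if the wrist force passes 120 N, or if a joint passes its speed limit or range.

ROBOT

A 6-joint arm with a two-finger parallel gripper is mounted at the origin on the work surface. World frame = base frame: x ahead of the robot, y to its left, z up, the work surface at z = 0. Lengths are in m, angles in rad, forces in N, time in s.
With the tool pointing down it reaches from about 0.35 to 0.925 m from the base axis. Payload 6.4 kg.
Tool frame: the origin (TCP) lies between the finger pads; the fingertips stand manip.finger_overhang ahead of it and the grasp point (between the pads) lies 6 mm ahead of it (manip.finger_overhang is the distance from the TCP to the fingertips, in m); z points along the fingers, y is the line along which they close (so a half turn about z gives the same grasp; the last joint's range is limited). The gripper opens to 85 mm and grips with 20 to 120 N. Pads are 22 mm wide; open, the fingers measure 114 mm over their backs; the gripper's body (76 mm by 85 mm) begins 54 mm behind the grasp point. The pads swing forward as they close: fully open they stand 13 mm farther back than shut.
Start: joints at [0.942, 0.245, 1.558, -0, 1.339, -0.174], TCP at [0.286, 0.584, 0.256] pointing down, gripper open.
Joint ranges: [-3.13, 3.13], [-1.02, 2.26], [0.13, 2.54], [-0.95, 4.09], [0.21, 2.88], [-2.74, 2.74]. Speed limits (rad/s): [2.57, 2.57, 3.14, 3.14, 3.14, 3.14].

INTERFACE

Orientations are given as [roll, pitch, yaw] about the fixed x, y, z axes, in that order (R = Rz(yaw) Ry(pitch) Rx(roll)).
In Python, from station import manip, capture, get_calibration, finish_job gives the robot as it stands.
- The arm moves only by the shell command python3 -m pendant 'ROWS' [FORCE]. ROWS is rows parted by semicolons, their numbers by spaces, 1 to 8 of them, each of 7 numbers: the finger opening in m, then dx, dy, dz in m, then a rotation vector rx, ry, rz in rad; each row is the pose to reach, as a shift and turn from the pose commanded when the command began, along the tool's axes at that moment; what a row does not reach only later rows make up. A row lasts 1/8 s, in which the tool goes at most 0.0625 m and 0.188 rad, less where a joint would pass 70% of its speed; a pose out of reach is approached as far as the arm can. The fingers move at their own pace and stop on an object; FORCE is the grip in N (left out, the last holds). Time passes only in rows, so rows that do not move let the fingers close. It prints the time, the measured TCP pose, the force, the opening and the grip force at its end.
- manip.state(): the state, without advancing time (a new reading comes with each control period).
- capture(name): name is "scene" or "top" or "wrist"; returns (picture, depth): 384x512x3 uint8, red, green, blue; 384x512 float32, m along the optical axis (not along the pixel's ray), 0 where there is no reading.
- get_calibration(name): a dict with "fx", "fy", "cx", "cy" (pixels), "camera_from_world" (4x4, takes a point from world to camera coordinates). Camera axes: x right, y up, looking along -z (the intrinsics and any distortion apply to the point x, -y, -z); pixel columns grow to the right and rows downward; lengths in m; the calibration is good to about 2 mm. A picture is of the moment at which its call begins: read the wrist's pose just before it. get_calibration takes no time and is no camera call; for the wrist camera it gives the pose at the moment of the call.
- finish_job(): hands the job in; it is judged then, once.
The state is a dict: "time": time; "qpos": joint angles; "qd": joint speeds; "effort": joint torques, N m; "tcp_pos": TCP position; "ee_rot": TCP orientation; "force": force on the tool from outside, world axes, zero at the start; "ft_torque": the same for the moment, N m; "opening": finger opening in m; "finger_force": force on a finger pad.
Only numpy, scipy, OpenCV 4.12 (cv2) and the standard library are available. Lean on these libraries where they do the work, as an engineer would, in place of code of your own. Each camera call takes 0.05 s, during which the arm holds its last target. There are 200 camera calls.

## Working session

There is one attempt and no reset: what is moved stays moved. The work goes in short steps, Python scripts to look and compute and a shell command to move; the robot and the scene stay as the last step left them, time stands still between calls to the robot, and variables do not carry over. Pictures are saved under pics/ and viewed, at most 18 in all, crops included, and the job is handed in when it is done.

```bash
ls; mkdir -p pics; python3 - <<'E'
from station import manip,capture,get_calibration
import numpy as np,cv2
print(manip.finger_overhang)
for n in("scene","top"):
    p,d=capture(n); np.savez(f"/tmp/{n}.npz",p=p,d=d); cv2.imwrite(f"pics/{n}0.png",p[:,:,::-1])
    c=get_calibration(n); print(n,{k:(np.round(v,4).tolist() if hasattr(v,'shape') else v) for k,v in c.items()}, (d==0).mean())
s=manip.state();print(s)
E
```

```text
pics
0.025
scene {'fx': 464.2177654577654, 'fy': 464.2177654577654, 'cx': 253.74007080424946, 'cy': 188.76156379581425, 'camera_from_world': [[0.8817, 0.4716, -0.0143, -0.4221], [-0.3689, 0.7079, 0.6023, 0.153], [0.2942, -0.5258, 0.7981, -1.4365], [0.0, 0.0, 0.0, 1.0]]} 0.0038350423177083335
top {'fx': 466.53877883038655, 'fy': 466.53877883038655, 'cx': 261.57956393841664, 'cy': 193.07298949329012, 'camera_from_world': [[-0.0235, -0.9996, 0.016, 0.0102], [0.9891, -0.0209, 0.1457, -0.4625], [-0.1453, 0.0193, 0.9892, -1.4424], [0.0, 0.0, 0.0, 1.0]]} 0.003977457682291667
{'time': 0.1, 'qpos': array([ 9.41935370e-01,  2.45773264e-01,  1.55891808e+00,  6.18574605e-06,
        1.33873356e+00, -1.74085480e-01]), 'qd': array([ 0.00100523, -0.00152401, -0.00467529, -0.00032481, -0.00129517,
        0.00074182]), 'effort': array([-5.63089611e-05, -4.30669427e+01, -3.27129579e+01, -1.85408544e-04,
        2.78064901e-03, -9.53006037e-06]), 'tcp_pos': array([0.28522002, 0.58355023, 0.25525796]), 'ee_rot': array([-3.13978914e+00, -3.23285495e-04,  2.68681546e+00]), 'force': array([ 0.3625326 ,  0.82097924, -0.20113144]), 'ft_torque': array([-0.02450506,  0.04283881, -0.03110559]), 'finger_force': 0.0, 'opening': 0.08537577420489663}
```

View pics/top0.png

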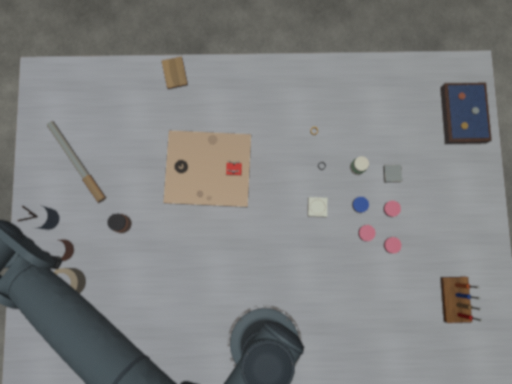

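View pics/scene0.png

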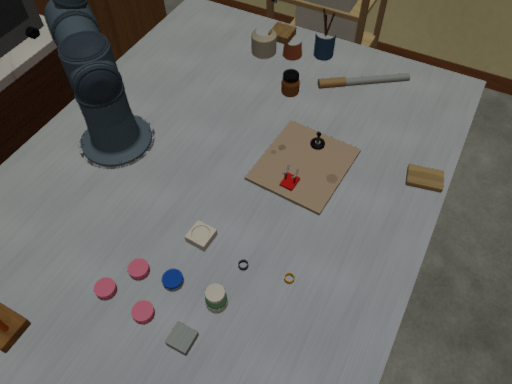

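The top view shows the board at (165–250, 132–207), the clamp stand at (181,167) and the torch rest at (234,169). The block is at (318,207), the gold ring (314,131), the grey ring (322,166), the jar (361,164), the tin (361,204) and the bench block (393,173). The scene view shows the same layout: block (201,235), gold ring (289,278), jar (215,297), tin (172,279), red rest (290,182), clamp (318,143).

```bash
cat > h.py <<'E'
import numpy as np,cv2
from station import manip,capture,get_calibration
from scipy.spatial.transform import Rotation as R
def ray(c,uv):
    M=np.asarray(c["camera_from_world"]); u,v=uv
    d=np.array([(u-c["cx"])/c["fx"],-(v-c["cy"])/c["fy"],-1.])
    return -M[:3,:3].T@M[:3,3], M[:3,:3].T@d
def plane(c,uv,z):
    o,d=ray(c,uv); return o+d*(z-o[2])/d[2]
def tri(*obs):
    A=np.zeros((3,3));b=np.zeros(3)
    for c,uv in obs:
        o,d=ray(c,uv);d=d/np.linalg.norm(d);P=np.eye(3)-np.outer(d,d);A+=P;b+=P@o
    x=np.linalg.solve(A,b)
    res=[np.linalg.norm(np.cross(x-ray(c,u)[0],ray(c,u)[1]/np.linalg.norm(ray(c,u)[1]))) for c,u in obs]
    return x,max(res)
def hsv(p): return cv2.cvtColor(p,cv2.COLOR_RGB2HSV)
def blobs(m,lo=20,hi=1e9):
    cs,_=cv2.findContours(m.astype(np.uint8),cv2.RETR_EXTERNAL,cv2.CHAIN_APPROX_NONE)
    return sorted([c for c in cs if lo<=cv2.contourArea(c)<=hi],key=cv2.contourArea,reverse=True)
def tool(dx,dy,dz=0,yaw=None):
    "world shift to tool axes at present"
    s=manip.state(); r=R.from_euler('xyz',s['ee_rot']); return r.inv().apply([dx,dy,dz])
E
python3 - <<'E'
from h import *
C={n:get_calibration(n) for n in("scene","top")}
rng={"blue":((105,150,60),(130,255,255)),"red":((0,180,90),(4,255,255)),"gold":((14,110,90),(30,255,255)),"board":((5,50,110),(20,120,255)),"green":((35,50,30),(90,255,255)),"white":((18,12,150),(50,70,255))}
for n in C:
    D=np.load(f"/tmp/{n}.npz");H=hsv(D["p"]);
    for k,(lo,hi) in rng.items():
        for c in blobs(cv2.inRange(H,lo,hi),8)[:5]:
            x,y=cv2.minAreaRect(c)[0];z=plane(C[n],(x,y),0.012)
            if k in("board","white"): print(n,k,np.round(cv2.boxPoints(cv2.minAreaRect(c)),1).tolist(),end=' ')
            o,d=ray(C[n],(x,y)); dd=D["d"][int(y),int(x)]; print(n,k,np.round((x,y,cv2.contourArea(c)),1),"depthpt",np.round(o+d*dd,3))
E
```

```text
scene blue [172.1 278.7 289.5] depthpt [ 0.425 -0.32   0.02 ]
scene red [289.3 181.2 141. ] depthpt [0.548 0.082 0.021]
scene gold [425.1 176.8 565. ] depthpt [0.88  0.274 0.018]
scene gold [  7.8 319.  336. ] depthpt [ 0.153 -0.582  0.03 ]
scene gold [283.   30.3 183. ] depthpt [0.227 0.7   0.033]
scene gold [332.1  81.2  96.5] depthpt [0.495 0.521 0.029]
scene gold [  4.5 340.5  77.5] depthpt [ 0.181 -0.622  0.026]
scene board [[245.0, 177.0], [277.3999938964844, 109.69999694824219], [359.3999938964844, 149.10000610351562], [327.1000061035156, 216.39999389648438]] scene board [ 302.2  163.1 5408.5] depthpt [0.551 0.164 0.015]
scene board [[405.5, 181.3000030517578], [409.1000061035156, 163.39999389648438], [445.29998779296875, 170.6999969482422], [441.70001220703125, 188.5]] scene board [425.4 176.  575. ] depthpt [0.88  0.282 0.013]
scene board [[251.39999389648438, 31.299999237060547], [275.5, 28.600000381469727], [276.79998779296875, 40.099998474121094], [252.60000610351562, 42.79999923706055]] scene board [264.1  35.7 112. ] depthpt [0.16  0.679 0.001]
scene board [[319.7000122
[... 1460 characters left out ...]
9]] top board [174.   71.9 526.5] depthpt [0.877 0.281 0.017]
top board [[81.69999694824219, 178.5], [88.5999984741211, 173.89999389648438], [103.5, 196.3000030517578], [96.5999984741211, 200.89999389648438]] top board [ 92.6 187.4 194.5] depthpt [0.492 0.533 0.03 ]
top board [[56.5, 270.5], [63.5, 263.1000061035156], [82.0999984741211, 280.5], [75.0999984741211, 288.0]] top board [ 69.3 275.5  69. ] depthpt [0.221 0.576 0.083]
top white [[308.0, 198.0], [326.0, 198.0], [326.0, 216.0], [308.0, 216.0]] top white [317. 207. 312.] depthpt [ 0.415 -0.175  0.027]
top white [[355.0, 157.0], [368.0, 157.0], [368.0, 169.0], [355.0, 169.0]] top white [361.5 163.  133.5] depthpt [ 0.547 -0.316  0.063]
```

```bash
T='0.085 -0.36 -0.29 -0.08 0 0 -0.45'; python3 -m pendant '0.085 -0.36 -0.29 -0.08 0 0 -0.45;0.085 -0.36 -0.29 -0.08 0 0 -0.45;0.085 -0.36 -0.29 -0.08 0 0 -0.45;0.085 -0.36 -0.29 -0.08 0 0 -0.45;0.085 -0.36 -0.29 -0.08 0 0 -0.45;0.085 -0.36 -0.29 -0.08 0 0 -0.45;0.085 -0.36 -0.29 -0.08 0 0 -0.45;0.085 -0.36 -0.29 -0.08 0 0 -0.45'
python3 - <<'E'
from h import *
c=get_calibration("wrist");p,d=capture("wrist");np.savez("/tmp/w0.npz",p=p,d=d,M=c["camera_from_world"]);cv2.imwrite("pics/w0.png",p[:,:,::-1])
s=manip.state();print(s["tcp_pos"],s["ee_rot"],s["qpos"]);print({k:np.round(v,3) for k,v in c.items()});print(ray(c,(256,192)),plane(c,(256,192),0))
E
```

```text
time: 1.1
tcp_pos: [0.4823, 0.1628, 0.3366]
ee_rot: [-3.141, 0.0, 3.134]
force: [0.5, 1.1, -0.4]
opening: 0.0854
finger_force: 0.0
[0.48373124 0.16060598 0.3372314 ] [-3.13948204e+00  2.12875655e-03  3.13196016e+00] [ 0.09888359 -0.14983412  1.81975738 -0.00234068  1.46978202 -1.46204415]
{'fx': np.float64(287.329), 'fy': np.float64(287.329), 'cx': np.float64(245.5), 'cy': np.float64(189.467), 'camera_from_world': array([[ 0.007,  1.   , -0.   , -0.166],
       [-0.959,  0.007, -0.283,  0.52 ],
       [-0.283,  0.002,  0.959, -0.319],
       [ 0.   ,  0.   ,  0.   ,  1.   ]])}
(array([0.40973526, 0.16364269, 0.45275679]), array([ 0.2915451 ,  0.03407291, -0.95668883])) [0.54771014 0.17976783 0.        ]
```

View pics/w0.png

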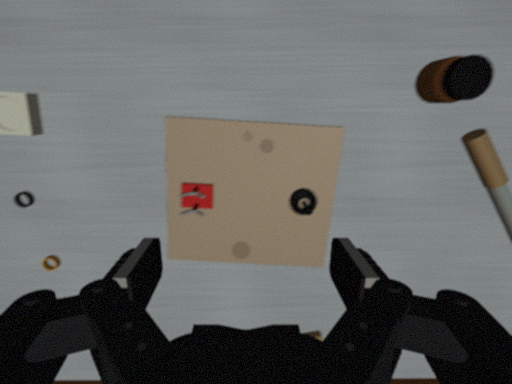

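The wrist view shows the board with corners near (166,117), (342,127), (326,267) and (167,260). The red rest is at (197,196), the clamp base at (303,201), the block at (14,113), the grey ring at (25,199) and the gold ring at (52,262). Next I take two wrist views over the loose things.

```bash
cat > snap.py <<'E'
import sys
from h import *
import time
c=get_calibration("wrist");p,d=capture("wrist");n=sys.argv[1]
np.savez(f"/tmp/{n}.npz",p=p,d=d,**c);cv2.imwrite(f"pics/{n}.png",p[:,:,::-1])
E
python3 snap.py b0
python3 -m pendant '0.085 0.025 -0.28 0 0 0 0;0.085 0.025 -0.28 0 0 0 0;0.085 0.025 -0.28 0 0 0 0;0.085 0.025 -0.28 0 0 0 0;0.085 0.025 -0.28 0 0 0 0;0.085 0.025 -0.28 0 0 0 0' | head -2; python3 snap.py w1
python3 -m pendant '0.085 0 -0.18 0 0 0 0;0.085 0 -0.18 0 0 0 0;0.085 0 -0.18 0 0 0 0;0.085 0 -0.18 0 0 0 0;0.085 0 -0.18 0 0 0 0' |head -2; python3 snap.py w2
python3 - <<'E'
import cv2,numpy as np
a=cv2.imread("pics/w1.png");b=cv2.imread("pics/w2.png");cv2.imwrite("pics/w12.png",np.vstack([cv2.resize(a,(400,300)),cv2.resize(b,(400,300))]))
E
```

```text
time: 1.95
tcp_pos: [0.4549, -0.1153, 0.3356]
time: 2.62
tcp_pos: [0.455, -0.2929, 0.3359]
```

View pics/w12.png

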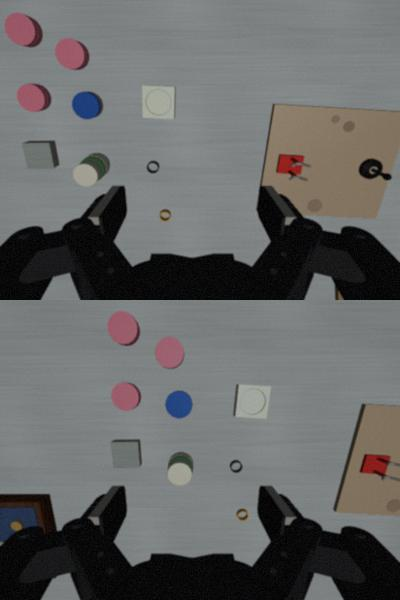

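In the upper view (×1.28) the block is at (202,130), the gold ring (211,275), the jar lid (110,223) and the tin (111,134). In the lower view the block is at (323,130), the ring (310,274), the lid (230,217) and the tin (229,133). The fingers don't hide any of them.

```bash
cat > meas.py <<'E'
from h import *
def load(n):
    D=dict(np.load(f"/tmp/{n}.npz"));c={k:D[k] for k in("fx","fy","cx","cy","camera_from_world")};return D["p"],c
def sub(H,w,lo,hi,amin=15,t=12):
    m=np.zeros(H.shape[:2],np.uint8);x,y=map(int,w);a,b=max(y-t,0),max(x-t,0);m[a:y+t,b:x+t]=cv2.inRange(H,lo,hi)[a:y+t,b:x+t]
    return blobs(m,amin)
def world(c,cnt,z): return np.array([plane(c,q,z)[:2] for q in cnt.reshape(-1,2)],np.float32)
E
python3 - <<'E'
from meas import *
W={"w1":dict(block=(202,130),gold=(211,275),lid=(110,223),tin=(111,134)),"w2":dict(block=(323,130),gold=(310,274),lid=(230,217),tin=(229,133))}
F=dict(block=((18,8,140),(60,90,255),30,.025),gold=((12,90,50),(32,255,255),14,.012),lid=((10,8,140),(40,90,255),26,.065),tin=((100,130,40),(130,255,255),26,.022))
obs={}
for v,o in W.items():
    p,c=load(v);H=hsv(p);vis=p[:,:,::-1].copy()
    for k,w in o.items():
        lo,hi,t,z=F[k];B=sub(H,w,lo,hi,t=t)
        if not B: print(v,k,"none",H[w[1]-3:w[1]+4:3,w[0]-3:w[0]+4:3].tolist());continue
        cnt=cv2.convexHull(B[0] if k!="gold" else np.vstack(B)); wp=world(c,cnt,z)
        (x,y),(a,b),th=cv2.minAreaRect(wp*1000); M=cv2.moments(cnt);uv=(M["m10"]/M["m00"],M["m01"]/M["m00"])
        obs.setdefault(k,[]).append((c,uv)); cv2.drawContours(vis,[cnt],-1,(0,0,255),1)
        print(v,k,"uv",np.round(uv,1),"rect mm",np.round((x,y,a,b,th),1))
    cv2.imwrite(f"/tmp/{v}v.png",vis)
for k,o in obs.items():
    if len(o)==2: print(k,np.round(tri(*o)[0]*1000,1),tri(*o)[1]*1000)
# board
p,c=load("b0");H=hsv(p)
B=blobs(cv2.inRange(H,(5,40,60),(20,140,255)),5000)[0];hull=cv2.convexHull(B)
wp=world(c,hull,.012)*1000;r=cv2.minAreaRect(wp);print("board",np.round(r[0],1),np.round(r[1],1),r[2])
print(np.round(cv2.approxPolyDP(wp,15,True).reshape(-1,2),1).tolist())
R_=cv2.inRange(H,(0,170,60),(6,255,255));R_[:,260:]=0;b=blobs(R_,50)[0];r=cv2.minAreaRect(world(c,cv2.convexHull(b),.018)*1000);print("red",np.round(r[0],1),np.round(r[1],1),r[2],cv2.boundingRect(b))
k=cv2.inRange(H,(0,0,0),(180,255,55));m=np.zeros_like(k);m[180:222,280:325]=k[180:222,280:325];b=cv2.convexHull(np.vstack(blobs(m,3)))
for z in(.012,.018):r=cv2.minAreaRect(world(c,b,z)*1000);print("clamp",np.round(r[0],1),np.round(r[1],1),cv2.boundingRect(b))
E
```

```text
w1 block uv [202.1 130.5] rect mm [ 418.3 -178.3   60.5   61.6   86.7]
w1 gold uv [210.7 275.8] rect mm [ 668.9 -177.6   22.8   28.2   88. ]
w1 lid uv [108.3 224.1] rect mm [ 547.1 -315.1   43.7   44.    89.6]
w1 tin uv [110.  134.4] rect mm [ 422.9 -314.7   51.    48.1   89.6]
w2 block uv [323.7 129.7] rect mm [ 418.  -177.8   60.5   60.    87.1]
w2 gold uv [310.1 275.1] rect mm [ 668.2 -179.    28.6   22.8    3.2]
w2 lid uv [229.3 223. ] rect mm [ 547.4 -316.5   43.7   44.    89.8]
w2 tin uv [228.6 133.4] rect mm [ 422.8 -317.1   47.8   48.6   63. ]
block [ 417.4 -177.9   25.1] 0.07868759125432336
gold [ 672.2 -178.1    6. ] 0.05253661899436409
lid [ 547.9 -316.2   62.8] 0.03972200239025321
tin [ 423.1 -317.5   15.8] 0.05404323286546988
board [551.5 172.1] [267.6 238.2] 86.19403839111328
[[426.70001220703125, 46.70000076293945], [443.70001220703125, 313.0], [677.7999877929688, 294.5], [660.2000122070312, 32.0]]
red [547.1  88.4] [46.5 40.9] 86.10116577148438 (186, 181, 30, 26)
clamp [559.  258.1] [41.1 40.9] (294, 187, 26, 25)
clamp [557.  256.8] [40.5 40.3] (294, 187, 26, 25)
```

Heights check out: block top 25.1 mm, gold ring about 6 mm at mid-height, lid 63 mm. The board measures 267.6×238.2 mm, and the stands are 169 mm apart. I take the board centre as (551.8,172.4) mm with yaw −0.065.

```bash
cat > plan.py <<'E'
# plan.py x y z yaw : shift from the tracked commanded pose (pose.json) in tool axes; assumes it is then carried out as printed
import sys,json
from h import *
P=json.load(open("pose.json"));t=np.array(sys.argv[1:5],float)
r=R.from_euler('xyz',[np.pi,0,P[3]]);d=np.round(r.inv().apply(t[:3]-P[:3]),4)+0.;dy=round(t[3]-P[3],3)
s=manip.state();print("cmd",np.round(P,4),"meas",np.round(s["tcp_pos"],4),np.round(s["ee_rot"],3),"t",s["time"])
print("row:",d[0],d[1],d[2],0,0,-dy,"| rows for move",np.ceil(np.linalg.norm(d)/.0625),"turn",np.ceil(abs(dy)/.188))
json.dump(list(np.array(P[:3])+r.apply(d))+[P[3]+dy],open("pose.json","w"))
E
echo '[0.4549,-0.2946,0.336,3.1368]'>pose.json; python3 plan.py 0.418 -0.178 0.15 1.518
```

```text
cmd [ 0.4549 -0.2946  0.336   3.1368] meas [ 0.455  -0.2926  0.3361] [ 3.141 -0.     3.139] t 2.675
row: 0.0375 0.1164 0.186 0 0 1.619 | rows for move 4.0 turn 9.0
```

```bash
python3 -m pendant '0.085 0.0375 0.1164 0.186 0 0 1;0.085 0.0375 0.1164 0.186 0 0 1;0.085 0.0375 0.1164 0.186 0 0 1;0.085 0.0375 0.1164 0.186 0 0 1;0.085 0.0375 0.1164 0.186 0 0 1;0.085 0.0375 0.1164 0.186 0 0 1;0.085 0.0375 0.1164 0.186 0 0 1'|head -3; python3 -m pendant '0.085 0 0 0 0 0 0.619;0.085 0 0 0 0 0 0.619;0.085 0 0 0 0 0 0.619;0.085 0 0 0 0 0 0.619;0.085 0 0 0 0 0 0.619' | head -3; python3 snap.py w3; python3 plan.py 0.418 -0.178 0.027 1.518
```

```text
time: 3.55
tcp_pos: [0.4176, -0.1765, 0.1505]
ee_rot: [3.141, 0.0, 2.14]
time: 4.18
tcp_pos: [0.4176, -0.1773, 0.1505]
ee_rot: [3.141, 0.0, 1.521]
cmd [ 0.418  -0.178   0.15    1.5178] meas [ 0.4176 -0.1775  0.1505] [3.141 0.    1.52 ] t 4.225
row: 0.0 0.0 0.123 0 0 -0.0 | rows for move 2.0 turn 0.0
```

View pics/w3.png

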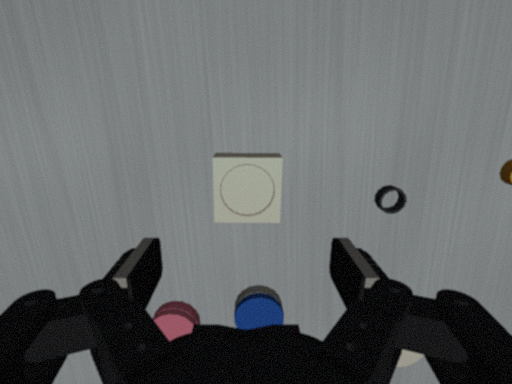

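The block sits at (247,188), square in the view and centred between the fingers (columns 160 and 332). I descend and grip.

```bash
python3 -m pendant '0.085 0 0 0.06 0 0 0;0.085 0 0 0.11 0 0 0;0.085 0 0 0.123 0 0 0;0.085 0 0 0.123 0 0 0' 40; python3 -m pendant '0.05 0 0 0 0 0 0;0.05 0 0 0 0 0 0;0.05 0 0 0 0 0 0;0.05 0 0 0 0 0 0;0.05 0 0 0 0 0 0;0.05 0 0 0 0 0 0' 40; python3 plan.py 0.418 -0.178 0.15 1.518;python3 plan.py 0.5518 0.1724 0.15 1.506; python3 plan.py 0.5518 0.1724 0.040 1.506
```

```text
time: 4.72
tcp_pos: [0.4176, -0.178, 0.0275]
ee_rot: [-3.141, -0.0, 1.519]
force: [-0.3, -0.1, 1.5]
opening: 0.0847
finger_force: 0.0
time: 5.48
tcp_pos: [0.4189, -0.1791, 0.0295]
ee_rot: [3.138, 0.002, 1.518]
force: [-0.7, 1.6, 7.2]
opening: 0.0588
finger_force: 43.7
cmd [ 0.418  -0.178   0.027   1.5178] meas [ 0.4189 -0.1791  0.0295] [3.138e+00 2.000e-03 1.518e+00] t 5.475
row: 0.0 0.0 -0.123 0 0 -0.0 | rows for move 2.0 turn 0.0
cmd [ 0.418  -0.178   0.15    1.5178] meas [ 0.4189 -0.1791  0.0295] [3.138e+00 2.000e-03 1.518e+00] t 5.475
row: 0.357 0.1151 0.0 0 0 0.012 | rows for move 7.0 turn 1.0
cmd [0.5518 0.1724 0.15   1.5058] meas [ 0.4189 -0.1791  0.0295] [3.138e+00 2.000e-03 1.518e+00] t 5.475
row: 0.0 0.0 0.11 0 0 -0.0 | rows for move 2.0 turn 0.0
```

```bash
python3 -m pendant '0.05 0 0 -0.03 0 0 0;0.05 0 0 -0.08 0 0 0;0.05 0 0 -0.123 0 0 0;0.05 0 0 -0.123 0 0 0' |sed -n '2,6p'; python3 -m pendant '0.05 0.05 0.016 0 0 0 0.012;0.05 0.357 0.1151 0 0 0 0.012;0.05 0.357 0.1151 0 0 0 0.012;0.05 0.357 0.1151 0 0 0 0.012;0.05 0.357 0.1151 0 0 0 0.012;0.05 0.357 0.1151 0 0 0 0.012;0.05 0.357 0.1151 0 0 0 0.012;0.05 0.357 0.1151 0 0 0 0.012'; python3 snap.py w4
```

```text
tcp_pos: [0.4198, -0.1797, 0.155]
ee_rot: [3.133, 0.006, 1.518]
force: [0.1, 0.3, -0.5]
opening: 0.059
finger_force: 44.4
time: 6.98
tcp_pos: [0.5505, 0.1726, 0.1491]
ee_rot: [-3.139, 0.001, 1.507]
force: [-0.0, -0.2, -0.8]
opening: 0.0589
finger_force: 44.3
```

View pics/w4.png

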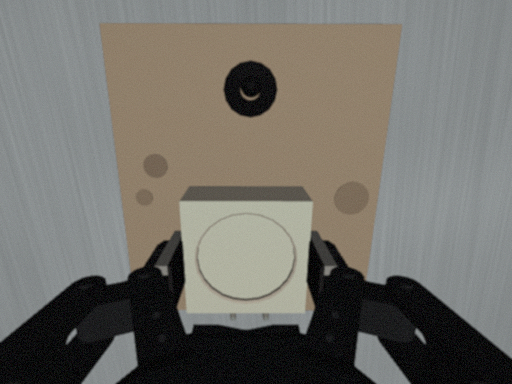

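The block is held level and square, its top spanning (181–311, 187–312). The clamp base is at (250,88), slightly right of the block's column. I check where the board lies from this view before lowering.

```bash
python3 - <<'E'
from meas import *
p,c=load("w4");H=hsv(p)
m=cv2.inRange(H,(5,40,60),(20,140,255));
ed={"L":[],"R":[],"T":[]}
for r in range(35,150,4):
    x=np.where(m[r])[0]; x=x[(x>95)&(x<410)]; ed["L"].append((x[0]-.5,r)); ed["R"].append((x[-1]+.5,r))
for u in range(130,380,6): ed["T"].append((u,np.where(m[:,u])[0][0]-.5))
B=np.array([551.8,172.4]);t=-.065;X=np.array([np.cos(t),np.sin(t)]);Y=np.array([-X[1],X[0]])
for k,q in ed.items():
    w=np.array([plane(c,a,.012)[:2] for a in q],np.float32)*1000;vx,vy,x0,y0=cv2.fitLine(w,cv2.DIST_HUBER,0,.01,.01).ravel()
    print(k,"angle to board y",np.round(np.arctan2(-vx*np.sign(vy),abs(vy)) if k!="T" else np.arctan2(vy*np.sign(vx),abs(vx)),4),"board coords",np.round(((np.array([x0,y0])-B)@X,(np.array([x0,y0])-B)@Y),1))
b=cv2.convexHull(max(blobs(cv2.inRange(H[55:122,210:290],(0,0,0),(180,255,45)),50),key=cv2.contourArea)+np.array([210,55]));
w=world(c,b,.02)*1000;r=cv2.minAreaRect(w);print("clamp",np.round((np.array(r[0])-B)@X,1),np.round((np.array(r[0])-B)@Y,1),r[1])
m=cv2.inRange(H,(18,8,120),(60,90,255));m[:185]=0;b=blobs(m,500)[0];b=b[b[:,0,1]<300];
for z in (.149-.004,):
  w=world(c,cv2.convexHull(blobs(m,500)[0]),z)*1000;r=cv2.minAreaRect(w);print("block",np.round((np.array(r[0])-B)@X,1),np.round((np.array(r[0])-B)@Y,1),r[1:])
E
```

```text
L angle to board y -0.068 board coords [-117.7   74.1]
R angle to board y -0.065 board coords [119.6  87.1]
T angle to board y -0.0639 board coords [  2.8 133.3]
clamp 0.8 84.2 (40.38210678100586, 41.216773986816406)
block -3.4 3.2 ((61.47602462768555, 68.52079772949219), 86.51284790039062)
```

```bash
cat > chk.py <<'E'
import sys
from meas import *
p,c=load(sys.argv[1]);H=hsv(p);s=manip.state()
print("t",s["time"],"tcp",np.round(s["tcp_pos"],4),np.round(s["ee_rot"],4),"cam",np.round(ray(c,(0,0))[0],4))
M=c["camera_from_world"];print("cam right",np.round(M[0,:3],4))
m=cv2.inRange(H,(5,40,60),(20,140,255))
for r in(60,92,130,150):
    x=np.where(m[r])[0]; x=x[(x>95)&(x<410)]; a=plane(c,(x[0]-.5,r),.012);b=plane(c,(x[-1]+.5,r),.012);print(r,x[0],x[-1],"mid world",np.round((a+b)*500,1))
E
python3 snap.py w5; python3 chk.py w5;python3 -m pendant '0.05 0 0 0 0 0 0;0.05 0 0 0 0 0 0'; python3 snap.py w6; python3 chk.py w6
```

```text
t 7.075 tcp [0.5505 0.1713 0.1495] [-3.1400e+00  6.0000e-04  1.5047e+00] cam [0.5548 0.2441 0.2654]
cam right [ 0.9979 -0.0646 -0.0027]
60 104 396 mid world [559.8 278.2  12. ]
92 108 391 mid world [557.9 253.7  12. ]
130 113 386 mid world [556.  222.6  12. ]
150 116 383 mid world [555.  205.2  12. ]
time: 7.32
tcp_pos: [0.5512, 0.1714, 0.1503]
ee_rot: [-3.142, 0.0, 1.504]
force: [-0.2, -0.5, -1.2]
opening: 0.0594
finger_force: 44.3
t 7.375 tcp [0.5512 0.1716 0.1504] [3.1415 0.     1.5046] cam [0.5554 0.2436 0.2665]
cam right [ 9.978e-01 -6.600e-02 -7.000e-04]
60 103 393 mid world [559.5 278.2  12. ]
92 107 389 mid world [558.  253.5  12. ]
130 112 384 mid world [556.  222.3  12. ]
150 115 381 mid world [554.9 204.8  12. ]
```

```bash
python3 -m pendant '0.05 0 0.0012 0.05 0 0 0;0.05 0 0.0012 0.09 0 0 0;0.05 0 0.0012 0.1 0 0 0;0.05 0 0.0012 0.105 0 0 0;0.05 0 0.0012 0.109 0 0 0;0.05 0 0.0012 0.109 0 0 0;0.05 0 0.0012 0.109 0 0 0'
```

```text
time: 8.25
tcp_pos: [0.5531, 0.1724, 0.0422]
ee_rot: [3.14, -0.0, 1.506]
force: [0.1, 0.0, -1.2]
opening: 0.0592
finger_force: 44.2
```

```bash
python3 -m pendant '0.05 0 0 0.001 0 0 0;0.05 0 0 0.002 0 0 0;0.05 0 0 0.002 0 0 0'; python3 -m pendant '0.068 0 0 0 0 0 0;0.075 0 0 0 0 0 0;0.085 0 0 0 0 0 0;0.085 0 0 0 0 0 0'; python3 -m pendant '0.085 0 0 -0.02 0 0 0;0.085 0 0 -0.07 0 0 0;0.085 0 0 -0.13 0 0 0;0.085 0 0 -0.19 0 0 0;0.085 0 0 -0.241 0 0 0;0.085 0 0 -0.241 0 0 0' | head -3; python3 snap.py w7;echo '[0.5530,0.1723,0.280,1.506]'>pose.json; python3 plan.py 0.48 0.16 0.30 3.137
```

```text
time: 8.62
tcp_pos: [0.5531, 0.1725, 0.0416]
ee_rot: [3.141, 0.0, 1.506]
force: [-6.7, -0.9, 12.7]
opening: 0.0591
finger_force: 46.0
time: 9.12
tcp_pos: [0.5524, 0.1723, 0.0391]
ee_rot: [-3.141, 0.0, 1.506]
force: [-0.8, 0.0, -0.1]
opening: 0.0852
finger_force: 0.0
time: 9.88
tcp_pos: [0.5549, 0.1727, 0.288]
ee_rot: [3.129, -0.002, 1.506]
cmd [0.553  0.1723 0.28   1.506 ] meas [0.5535 0.1725 0.2843] [ 3.135e+00 -1.000e-03  1.506e+00] t 9.925
row: -0.017 -0.0721 -0.02 0 0 -1.631 | rows for move 2.0 turn 9.0
```

View pics/w7.png

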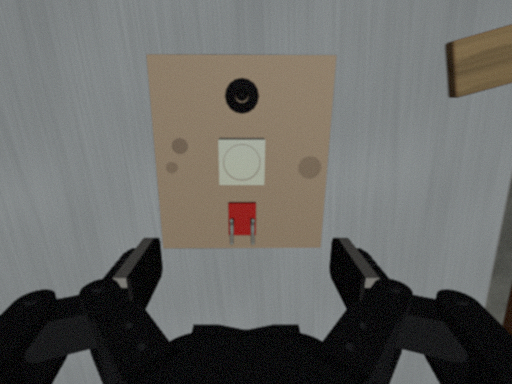

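The block (242,162) now lies between the clamp base (242,96) and the red plate (242,218), and square to the board. I let the arm settle and then measure.

```bash
python3 -m pendant '0.085 0 0 0 0 0 0;0.085 0 0 0 0 0 0;0.085 0 0 0 0 0 0' | head -3; python3 snap.py w8; cat > bm.py <<'E'
import sys
from meas import *
p,c=load(sys.argv[1]);H=hsv(p);cw,rw=242,162
def rect(cnt,z): 
    r=cv2.minAreaRect(world(c,cv2.convexHull(cnt),z)*1000);return np.array(r[0]),r[1],r[2]
bd=rect(blobs(cv2.inRange(H,(5,40,60),(20,140,255)),5000)[0],.012);print("board",bd)
m=cv2.inRange(H,(15,8,120),(60,85,255));m[:125]=0;m[195:]=0;m[:,:200]=0;m[:,285:]=0;bk=rect(blobs(m,300)[0],.037);print("block",bk)
m=cv2.inRange(H,(0,170,40),(6,255,255));m[:190]=0;rd=rect(max(blobs(m,100),key=cv2.contourArea),.018);print("red",rd)
m=cv2.inRange(H,(0,0,0),(180,255,50));m[:65]=0;m[125:]=0;m[:,:210]=0;m[:,275:]=0;cl=rect(np.vstack(blobs(m,20)),.018);print("clamp",cl)
d=cl[0]-rd[0];print("stand yaw",np.arctan2(-d[0],d[1]),"dist",np.linalg.norm(d),"mid",(cl[0]+rd[0])/2)
t=-.065;X=np.array([np.cos(t),np.sin(t)]);Y=np.array([-X[1],X[0]])
for n,q in(("board",bd[0]),("standmid",(cl[0]+rd[0])/2)): print("block rel",n,np.round(((bk[0]-q)@X,(bk[0]-q)@Y),1))
E
python3 bm.py w8
```

```text
time: 10.3
tcp_pos: [0.552, 0.1722, 0.279]
ee_rot: [-3.139, 0.0, 1.506]
board (array([552.8338623 , 172.30285645]), (266.88360595703125, 237.96875), 86.27278900146484)
block (array([546.29083252, 176.84048462]), (88.17617797851562, 109.72319793701172), 86.35508728027344)
red (array([547.23651123,  87.63627625]), (48.72056579589844, 36.748844146728516), 86.36180877685547)
clamp (array([557.94488525, 256.49264526]), (40.24757766723633, 40.00226974487305), 86.30419921875)
stand yaw -0.06333224653878743 dist 169.1955750968569 mid [552.59069824 172.06446075]
block rel board [-6.8  4.1]
block rel standmid [-6.6  4.4]
```

```bash
python3 - <<'E'
from meas import *
p,c=load("w8");H=hsv(p);print(H[162,205:280:4].tolist())
E
sed -i 's/m=cv2.inRange(H,(15,8,120),(60,85,255))/m=cv2.inRange(H,(21,0,110),(90,255,255))/' bm.py; python3 bm.py w8
```

```text
[[17, 64, 140], [17, 64, 136], [18, 66, 139], [17, 66, 135], [15, 68, 139], [42, 22, 174], [36, 29, 167], [44, 22, 173], [44, 22, 172], [40, 22, 172], [46, 22, 175], [46, 25, 171], [38, 24, 171], [43, 21, 171], [39, 24, 172], [38, 26, 160], [49, 21, 170], [15, 68, 138], [18, 68, 139]]
board (array([552.8338623 , 172.30285645]), (266.88360595703125, 237.96875), 86.27278900146484)
block (array([552.37921143, 173.65415955]), (61.57352066040039, 62.4060173034668), 85.59993743896484)
red (array([547.23651123,  87.63627625]), (48.72056579589844, 36.748844146728516), 86.36180877685547)
clamp (array([557.94488525, 256.49264526]), (40.24757766723633, 40.00226974487305), 86.30419921875)
stand yaw -0.06333224653878743 dist 169.1955750968569 mid [552.59069824 172.06446075]
block rel board [-0.5  1.3]
block rel standmid [-0.3  1.6]
```

The block is within about 1 mm of midway and square, so I leave it. Next is the gold ring.

```bash
echo '[0.5530,0.1723,0.280,1.506]'>pose.json; python3 plan.py 0.670 -0.178 0.13 1.506
```

```text
cmd [0.553  0.1723 0.28   1.506 ] meas [0.5521 0.1722 0.2793] [-3.14   0.     1.506] t 10.35
row: -0.342 0.1394 0.15 0 0 -0.0 | rows for move 7.0 turn 0.0
```

```bash
python3 -m pendant '0.085 -0.342 0.1394 0 0 0 0;0.085 -0.342 0.1394 0 0 0 0;0.085 -0.342 0.1394 0 0 0 0;0.085 -0.342 0.1394 0 0 0 0;0.085 -0.342 0.1394 0.15 0 0 0;0.085 -0.342 0.1394 0.15 0 0 0;0.085 -0.342 0.1394 0.15 0 0 0;0.085 -0.342 0.1394 0.15 0 0 0'|head -3;python3 -m pendant '0.055 0 0 0 0 0 0;0.055 0 0 0 0 0 0;0.055 0 0 0 0 0 0' |head -3;  python3 snap.py w9; cat >> meas.py <<'E'
def gold(n,z=.012):
    p,c=load(n);H=hsv(p);B=blobs(cv2.inRange(H,(12,90,50),(32,255,255)),60)
    for b in B[:2]:
        h=cv2.convexHull(b);w=world(c,h,z)*1000;print("gold",cv2.boundingRect(b),cv2.contourArea(b),"minrect",[np.round(q,1) for q in cv2.minAreaRect(w)],"circ",[np.round(q,1) for q in cv2.minEnclosingCircle(w)])
E
python3 -c "
from meas import *
gold('w9')"
```

```text
time: 11.35
tcp_pos: [0.6665, -0.1792, 0.1237]
ee_rot: [-3.132, -0.003, 1.503]
time: 11.72
tcp_pos: [0.6702, -0.1774, 0.1325]
ee_rot: [3.138, 0.001, 1.507]
gold (234, 176, 29, 30) 641.0 minrect [array([ 672.2, -176.4]), array([26.1, 24.2]), np.float64(86.3)] circ [array([ 672.3, -176.6]), np.float64(13.4)]
```

View pics/w9.png

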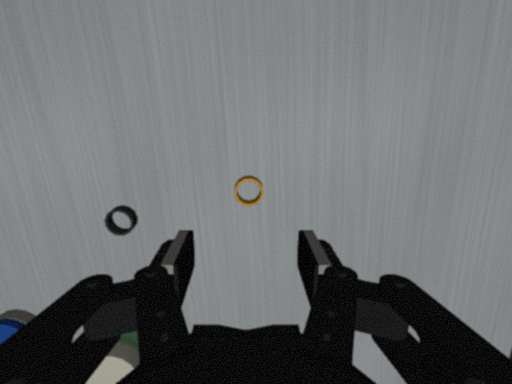

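The gold ring is at (249,191), midway between the fingers; the grey ring is well clear at (121,220). I descend and grip.

```bash
python3 plan.py 0.6722 -0.177 0.029 1.506; python3 -m pendant '0.055 0.001 0.002 0.05 0 0 0;0.055 0.001 0.002 0.09 0 0 0;0.055 0.001 0.002 0.101 0 0 0;0.055 0.001 0.002 0.101 0 0 0;0.055 0.001 0.002 0.101 0 0 0' 25|sed -n '2,5p'; python3 -m pendant '0.018 0 0 0 0 0 0;0.018 0 0 0 0 0 0;0.018 0 0 0 0 0 0;0.018 0 0 0 0 0 0;0.018 0 0 0 0 0 0;0.018 0 0 0 0 0 0' 25
```

```text
cmd [ 0.67  -0.178  0.13   1.506] meas [ 0.67   -0.1775  0.1322] [3.139e+00 1.000e-03 1.507e+00] t 11.775
row: 0.0012 0.0022 0.101 0 0 -0.0 | rows for move 2.0 turn 0.0
tcp_pos: [0.673, -0.1778, 0.032]
ee_rot: [3.138, 0.001, 1.506]
force: [0.8, -0.2, -0.1]
opening: 0.0551
time: 13.15
tcp_pos: [0.6722, -0.1775, 0.0309]
ee_rot: [3.14, 0.001, 1.506]
force: [-1.5, 1.5, 6.7]
opening: 0.0245
finger_force: 24.3
```

```bash
python3 -m pendant '0.04 0 0 0 0 0 0;0.04 0 0 0 0 0 0;0.04 0 0 -0.004 0 0 0;0.018 0 0 -0.004 0 0 0;0.018 0 0 -0.004 0 0 0;0.018 0 0 -0.004 0 0 0;0.018 0 0 -0.004 0 0 0;0.018 0 0 -0.004 0 0 0' 25
echo '[0.6722,-0.1770,0.033,1.506]'>pose.json; python3 plan.py 0.6722 -0.177 0.153 1.506;  python3 plan.py 0.5525 0.1728 0.153 1.506
```

```text
time: 14.15
tcp_pos: [0.6717, -0.1773, 0.0339]
ee_rot: [3.141, 0.0, 1.506]
force: [-1.0, 1.2, 4.8]
opening: 0.0229
finger_force: 24.6
cmd [ 0.6722 -0.177   0.033   1.506 ] meas [ 0.6717 -0.1773  0.0339] [3.141 0.    1.506] t 14.15
row: 0.0 0.0 -0.12 0 0 -0.0 | rows for move 2.0 turn 0.0
cmd [ 0.6722 -0.177   0.153   1.506 ] meas [ 0.6717 -0.1773  0.0339] [3.141 0.    1.506] t 14.15
row: 0.3413 -0.1421 0.0 0 0 -0.0 | rows for move 6.0 turn 0.0
```

```bash
python3 -m pendant '0.018 0 0 -0.03 0 0 0;0.018 0 0 -0.08 0 0 0;0.018 0 0 -0.12 0 0 0;0.018 0 0 -0.12 0 0 0;0.018 0 0 -0.12 0 0 0'; python3 snap.py w10
```

```text
time: 14.78
tcp_pos: [0.6707, -0.1768, 0.1518]
ee_rot: [-3.14, -0.001, 1.506]
force: [-0.2, 0.5, -1.0]
opening: 0.0227
finger_force: 24.5
```

View pics/w10.png

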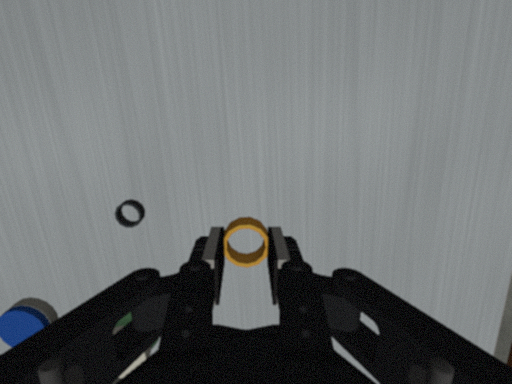

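The ring is held flat and level between the pads at (246,242). I move it over the block.

```bash
python3 -m pendant '0.018 0.05 -0.021 0 0 0 0;0.018 0.341 -0.142 0 0 0 0;0.018 0.341 -0.142 0 0 0 0;0.018 0.341 -0.142 0 0 0 0;0.018 0.341 -0.142 0 0 0 0;0.018 0.341 -0.142 0 0 0 0;0.018 0.341 -0.142 0 0 0 0;0.018 0.341 -0.142 0 0 0 0'|sed -n '2,3p'; python3 -m pendant '0.018 0 0 0.04 0 0 0;0.018 0 0 0.07 0 0 0;0.018 0 0 0.078 0 0 0;0.018 0 0 0.08 0 0 0;0.018 0 0 0.08 0 0 0;0.018 0 0 0.08 0 0 0'; python3 snap.py w11
```

```text
tcp_pos: [0.5511, 0.1723, 0.1518]
ee_rot: [-3.139, 0.001, 1.506]
time: 16.58
tcp_pos: [0.5528, 0.1723, 0.0746]
ee_rot: [3.139, -0.0, 1.506]
force: [0.4, 0.4, 0.3]
opening: 0.0233
finger_force: 24.6
```

View pics/w11.png

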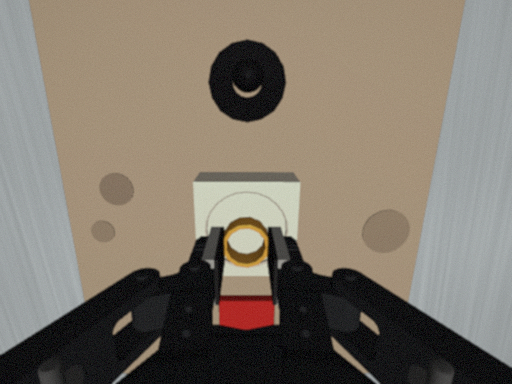

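The ring is laterally centred over the hollow: ring at column 246, hollow 207–287. I lower to contact and release.

```bash
python3 -m pendant '0.018 0 0 0.002 0 0 0;0.018 0 0 0.004 0 0 0;0.018 0 0 0.005 0 0 0;0.018 0 0 0.005 0 0 0'|sed -n '2,4p'; python3 -m pendant '0.018 0 0 0.001 0 0 0;0.018 0 0 0.001 0 0 0'|sed -n '2,4p'
```

```text
tcp_pos: [0.5518, 0.1723, 0.0682]
ee_rot: [-3.141, 0.0, 1.506]
force: [-0.7, -1.1, 0.1]
tcp_pos: [0.552, 0.1724, 0.0679]
ee_rot: [-3.141, 0.0, 1.506]
force: [-2.3, -0.7, 4.2]
```

```bash
python3 -m pendant '0.045 0 0 0 0 0 0;0.045 0 0 0 0 0 0;0.045 0 0 0 0 0 0;0.045 0 0 -0.03 0 0 0;0.06 0 0 -0.09 0 0 0;0.085 0 0 -0.15 0 0 0;0.085 0 0 -0.21 0 0 0;0.085 0 0 -0.21 0 0 0'|sed -n '2,3p'; python3 -m pendant '0.085 0 0 0 0 0 0;0.085 0 0 0 0 0 0' |sed -n '1,3p'; python3 snap.py w12; python3 bm.py w12; python3 -c "
from meas import *
gold('w12',.046)
p,_=load('w12');cv2.imwrite('pics/w12c.png',cv2.resize(p[60:260,140:350,::-1],None,fx=2,fy=2))"
echo '[0.5525,0.1728,0.277,1.506]'>pose.json; python3 plan.py 0.5475 -0.3165 0.16 3.077
```

```text
tcp_pos: [0.5547, 0.1727, 0.2841]
ee_rot: [3.129, -0.002, 1.506]
time: 18.62
tcp_pos: [0.5509, 0.1722, 0.2749]
ee_rot: [-3.138, 0.001, 1.506]
board (array([552.73077393, 172.24479675]), (267.7756042480469, 237.78323364257812), 86.19436645507812)
block (array([552.53039551, 173.38208008]), (61.021793365478516, 61.76054000854492), 86.37773895263672)
red (array([547.07043457,  87.66916656]), (48.30318832397461, 36.36737060546875), 86.39653015136719)
clamp (array([558.32641602, 256.6038208 ]), (40.449615478515625, 40.28834915161133), 28.166990280151367)
stand yaw -0.06653086622390607 dist 169.30922751013892 mid [552.69842529 172.13649368]
block rel board [-0.3  1.1]
block rel standmid [-0.2  1.2]
gold (470, 26, 42, 69) 2280.0 minrect [array([826.5, 272.5]), array([43.1, 61.9]), np.float64(11.1)] circ [array([827.2, 272.7]), np.float64(36.6)]
gold (237, 156, 21, 21) 307.5 minrect [array([551. , 172.1]), array([24.9, 24.5]), np.float64(86.3)] circ [array([551.4, 172.5]), np.float64(12.9)]
cmd [0.5525 0.1728 0.277  1.506 ] meas [0.5509 0.1722 0.275 ] [-3.138e+00  1.000e-03  1.506e+00] t 18.675
row: -0.4886 0.0267 0.117 0 0 -1.571 | rows for move 9.0 turn 9.0
```

View pics/w12c.png

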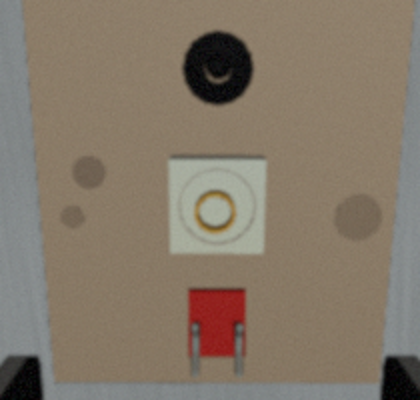

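The ring lies flat in the hollow, within about 1.5 mm of its centre. Next is the flux jar.

```bash
python3 -m pendant '0.085 -0.489 0.027 0 0 0 -1;0.085 -0.489 0.027 0 0 0 -1;0.085 -0.489 0.027 0 0 0 -1;0.085 -0.489 0.027 0 0 0 -1;0.085 -0.489 0.027 0 0 0 -1;0.085 -0.489 0.027 0 0 0 -1;0.085 -0.489 0.027 0 0 0 -1;0.085 -0.489 0.027 0 0 0 -1'|sed -n '2,3p';python3 -m pendant '0.07 0 0 0.117 0 0 -0.571;0.07 0 0 0.117 0 0 -0.571;0.07 0 0 0.117 0 0 -0.571;0.07 0 0 0.117 0 0 -0.571;0.07 0 0 0.117 0 0 -0.571;0.07 0 0 0.117 0 0 -0.571' |sed -n '2,3p'; python3 snap.py w13; cat >> meas.py <<'E'
def lid(n,z,win,rng=((10,5,130),(60,90,255))):
    p,c=load(n);H=hsv(p);m=cv2.inRange(H,*rng);k=np.zeros_like(m);a,b,d,e=win;k[b:e,a:d]=m[b:e,a:d]
    h=cv2.convexHull(blobs(k,50)[0]);w=world(c,h,z)*1000;print("lid",cv2.boundingRect(h),[np.round(q,1) for q in cv2.minAreaRect(w)],[np.round(q,1) for q in cv2.minEnclosingCircle(w)])
E

```

```text
tcp_pos: [0.5465, -0.3038, 0.2757]
ee_rot: [3.141, -0.002, 2.506]
tcp_pos: [0.5477, -0.3023, 0.1612]
ee_rot: [-3.141, 0.001, 3.076]
```

View pics/w13.png

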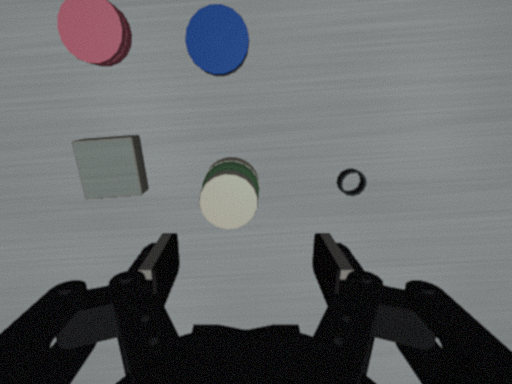

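The jar lid is at (229,202), left of the gripper's centre column 246, because the last move stopped about 13 mm short. I correct for that.

```bash
python3 -c "
from meas import *
lid('w13',.065,(190,160,270,240))
s=manip.state();print(s['tcp_pos'])"; echo '[0.5475,-0.3025,0.160,3.077]'>pose.json; python3 plan.py 0.5475 -0.3162 0.16 3.077
```

```text
lid (199, 174, 59, 56) [array([ 547.2, -316. ]), array([45.3, 45. ]), np.float64(4.0)] [array([ 547.5, -316. ]), np.float64(23.1)]
[ 0.54759169 -0.30227383  0.1610997 ]
cmd [ 0.5475 -0.3025  0.16    3.077 ] meas [ 0.5476 -0.3023  0.1611] [-3.141e+00  1.000e-03  3.076e+00] t 20.475
row: -0.0009 -0.0137 0.0 0 0 -0.0 | rows for move 1.0 turn 0.0
```

```bash
python3 -m pendant '0.07 -0.001 -0.0137 0.01 0 0 0;0.07 -0.001 -0.0137 0.02 0 0 0;0.07 -0.001 -0.0137 0.07 0 0 0;0.07 -0.001 -0.0137 0.11 0 0 0;0.07 -0.001 -0.0137 0.115 0 0 0;0.07 -0.001 -0.0137 0.115 0 0 0;0.07 -0.001 -0.0137 0.115 0 0 0' 35|sed -n '2,4p'; python3 -m pendant '0.045 0 0 0 0 0 0;0.045 0 0 0 0 0 0;0.045 0 0 0 0 0 0;0.045 0 0 0 0 0 0;0.045 0 0 0 0 0 0' 35; python3 -m pendant '0.045 0 0 -0.03 0 0 0;0.045 0 0 -0.08 0 0 0;0.045 0 0 -0.13 0 0 0;0.045 0 0 -0.13 0 0 0;0.045 0 0 -0.13 0 0 0' ; echo '[0.5475,-0.3162,0.175,3.077]'>pose.json; python3 plan.py 0.6128 0.0834 0.175 3.076
```

```text
tcp_pos: [0.5486, -0.3169, 0.0475]
ee_rot: [-3.139, 0.003, 3.077]
force: [0.1, 0.9, 0.7]
time: 21.98
tcp_pos: [0.5483, -0.3164, 0.0475]
ee_rot: [-3.14, 0.002, 3.077]
force: [-2.2, 0.7, 6.0]
opening: 0.0501
finger_force: 35.8
time: 22.6
tcp_pos: [0.547, -0.3154, 0.1748]
ee_rot: [3.141, -0.001, 3.077]
force: [-0.3, 0.7, -1.7]
opening: 0.0501
finger_force: 37.1
cmd [ 0.5475 -0.3162  0.175   3.077 ] meas [ 0.547  -0.3154  0.1748] [ 3.141e+00 -1.000e-03  3.077e+00] t 22.6
row: -0.0394 0.403 0.0 0 0 0.001 | rows for move 7.0 turn 1.0
```

```bash
python3 -m pendant '0.045 -0.005 0.04 0 0 0 0;0.045 -0.039 0.38 0 0 0 0;0.045 -0.039 0.38 0 0 0 0;0.045 -0.039 0.38 0 0 0 0;0.045 -0.039 0.38 0 0 0 0;0.045 -0.039 0.38 0 0 0 0;0.045 -0.039 0.38 0 0 0 0;0.045 -0.039 0.38 0 0 0 0'|sed -n '2,3p'; python3 -m pendant '0.045 0 0.015 0 0 0 0;0.045 0 0.023 0 0 0 0;0.045 0 0.023 0 0 0 0;0.045 0 0.023 0 0 0 0;0.045 0 0.023 0 0 0 0'; python3 snap.py w14
```

```text
tcp_pos: [0.6095, 0.0629, 0.1728]
ee_rot: [3.142, -0.004, 3.08]
time: 24.22
tcp_pos: [0.6124, 0.0833, 0.1754]
ee_rot: [-3.142, 0.0, 3.076]
force: [-0.5, -0.8, -1.2]
opening: 0.0498
finger_force: 37.1
```

View pics/w14.png

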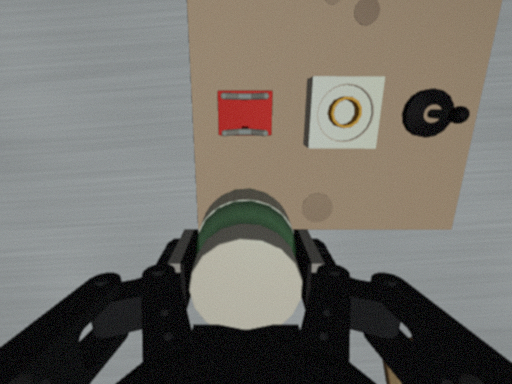

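The jar is upright in the grip at column 246, in line with the red rest at column 245. I lower it.

```bash
python3 -m pendant '0.045 0 0 0.05 0 0 0;0.045 0 0 0.09 0 0 0;0.045 0 0 0.105 0 0 0;0.045 0 0 0.11 0 0 0;0.045 0 0 0.113 0 0 0;0.045 0 0 0.113 0 0 0;0.045 0 0 0.113 0 0 0'; python3 -m pendant '0.045 0 0 0.001 0 0 0;0.045 0 0 0.002 0 0 0;0.045 0 0 0.002 0 0 0'
```

```text
time: 25.15
tcp_pos: [0.6131, 0.0838, 0.0634]
ee_rot: [3.142, 0.002, 3.077]
force: [-0.2, -0.2, -0.7]
opening: 0.0499
finger_force: 37.1
time: 25.52
tcp_pos: [0.6123, 0.0838, 0.0602]
ee_rot: [3.142, -0.0, 3.077]
force: [-0.2, -0.0, -1.0]
opening: 0.0499
finger_force: 37.1
```

```bash
python3 -m pendant '0.045 0 0 0.001 0 0 0;0.045 0 0 0.001 0 0 0;0.045 0 0 0.001 0 0 0'|sed -n '2,4p'; python3 -m pendant '0.045 0 0 0.001 0 0 0;0.045 0 0 0.001 0 0 0;0.045 0 0 0.001 0 0 0'|sed -n '2,4p';
```

```text
tcp_pos: [0.6124, 0.0838, 0.0596]
ee_rot: [-3.142, 0.0, 3.077]
force: [-2.2, -0.1, 1.9]
tcp_pos: [0.6125, 0.0838, 0.0595]
ee_rot: [-3.141, -0.0, 3.077]
force: [-4.8, -0.0, 10.0]
```

```bash
python3 -m pendant '0.07 0 0 0 0 0 0;0.07 0 0 0 0 0 0;0.07 0 0 0 0 0 0;0.07 0 0 -0.04 0 0 0;0.07 0 0 -0.1 0 0 0;0.07 0 0 -0.16 0 0 0;0.07 0.03 0 -0.2 0 0 0;0.07 0.06 0 -0.24 0 0 0'|sed -n '2,3p'; python3 -m pendant '0.085 0 0.05 0 0 0 0;0.085 0 0.05 0 0 0 0;0.085 0 0.05 0 0 0 0;0.085 0 0.05 0 0 0 0'|sed -n '1,3p'; python3 snap.py w15
```

```text
tcp_pos: [0.5518, 0.0877, 0.2997]
ee_rot: [3.142, 0.001, 3.077]
time: 27.78
tcp_pos: [0.5557, 0.1369, 0.2976]
ee_rot: [-3.141, -0.001, 3.076]
```

View pics/w15.png

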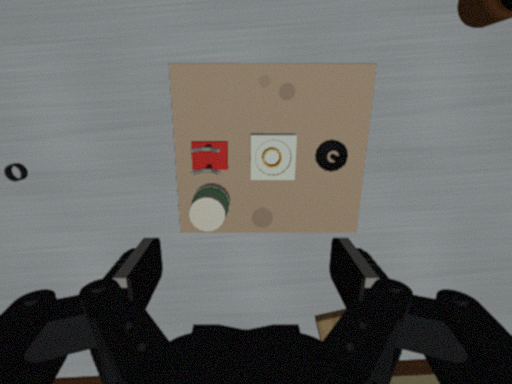

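The jar stands behind the red rest: lid at (207,213), red plate at (210,156), block at (273,157), clamp base at (331,155). I measure the placing and plan the tin.

```bash
python3 - <<'E'
from meas import *
lid('w15',.077,(180,190,240,240))
p,c=load("w15");H=hsv(p)
def rect(cnt,z):
    r=cv2.minAreaRect(world(c,cv2.convexHull(cnt),z)*1000);return np.round(r[0],1),np.round(r[1],1),round(r[2],1)
print("board",rect(blobs(cv2.inRange(H,(5,40,60),(20,140,255)),5000)[0],.012))
m=cv2.inRange(H,(0,170,40),(6,255,255));m[:,260:]=0;print("red",rect(max(blobs(m,100),key=cv2.contourArea),.018))
m=cv2.inRange(H,(0,0,0),(180,255,50));k=0*m;k[135:178,312:352]=m[135:178,312:352];print("clamp",rect(np.vstack(blobs(k,20)),.018))
m=cv2.inRange(H,(21,0,110),(90,255,255));k=0*m;k[125:190,240:305]=m[125:190,240:305];print("block",rect(blobs(k,300)[0],.037))
E
echo '[0.5562,0.1374,0.297,3.077]'>pose.json; python3 plan.py 0.423 -0.317 0.15 3.077
```

```text
lid (180, 190, 60, 44) [array([608.4,  87.8]), array([75.4, 57.3]), np.float64(86.3)] [array([607.7,  88.3]), np.float64(46.6)]
board (array([552.1, 171.9]), array([267.7, 237.7]), 86.3)
red (array([547.3,  87. ]), array([47.4, 37.7]), 86.3)
clamp (array([557.7, 256.4]), array([42.1, 40.6]), 43.4)
block (array([552.1, 173.1]), array([62.5, 61.4]), 86.3)
cmd [0.5562 0.1374 0.297  3.077 ] meas [0.5558 0.1368 0.2977] [-3.141e+00 -1.000e-03  3.076e+00] t 27.825
row: 0.1036 -0.4621 0.147 0 0 -0.0 | rows for move 8.0 turn 0.0
```

```bash
python3 -c "
from meas import *
lid('w15',.077,(180,190,240,240),((0,0,150),(180,45,255)))"
python3 -m pendant '0.085 0.1036 -0.41 0 0 0 0;0.085 0.1036 -0.41 0 0 0 0;0.085 0.1036 -0.41 0 0 0 0;0.085 0.1036 -0.41 0 0 0 0;0.085 0.1036 -0.41 0 0 0 0;0.085 0.1036 -0.41 0 0 0 0;0.085 0.1036 -0.41 0 0 0 0;0.085 0.1036 -0.41 0 0 0 0'|sed -n '2,3p'; python3 -m pendant '0.07 0 -0.052 0.147 0 0 0;0.07 0 -0.052 0.147 0 0 0;0.07 0 -0.052 0.147 0 0 0;0.07 0 -0.052 0.147 0 0 0;0.07 0 -0.052 0.147 0 0 0;0.07 0 -0.052 0.147 0 0 0'|sed -n '2,3p'; python3 snap.py w16; python3 -c "
from meas import *
lid('w16',.022,(200,130,300,240),((100,130,40),(130,255,255)))"
```

```text
lid (189, 198, 36, 33) [array([611.2,  84.3]), array([44. , 42.9]), np.float64(86.3)] [array([611.5,  84.3]), np.float64(22.4)]
tcp_pos: [0.4244, -0.2679, 0.298]
ee_rot: [3.142, -0.001, 3.071]
tcp_pos: [0.4235, -0.3171, 0.1535]
ee_rot: [-3.139, 0.003, 3.078]
lid (218, 159, 56, 55) [array([ 421.6, -317.1]), array([49.4, 50.3]), np.float64(86.4)] [array([ 421.9, -317.2]), np.float64(25.6)]
```

The jar is within about 1.5 mm of its place, so I leave it. The tin is at (421.7,−317.1) mm.

```bash
python3 -m pendant '0.07 0.001 0 0.05 0 0 0;0.07 0.001 0 0.1 0 0 0;0.07 0.001 0 0.118 0 0 0;0.07 0.001 0 0.12 0 0 0;0.07 0.001 0 0.12 0 0 0;0.07 0.001 0 0.12 0 0 0' 35|sed -n '2,4p'; python3 -m pendant '0.045 0 0 0 0 0 0;0.045 0 0 0 0 0 0;0.045 0 0 0 0 0 0;0.045 0 0 0 0 0 0;0.045 0 0 0 0 0 0' 35;python3 -m pendant '0.045 0 0 -0.03 0 0 0;0.045 0 0 -0.08 0 0 0;0.045 0 0 -0.13 0 0 0;0.045 0 0 -0.13 0 0 0;0.045 0 0 -0.13 0 0 0' ; echo '[0.4222,-0.317,0.160,3.077]'>pose.json; python3 plan.py 0.4903 0.2610 0.160 3.076
```

```text
tcp_pos: [0.4225, -0.3178, 0.0332]
ee_rot: [-3.139, 0.003, 3.077]
force: [0.3, 0.0, -0.5]
time: 31.0
tcp_pos: [0.4221, -0.3174, 0.0327]
ee_rot: [-3.14, 0.001, 3.077]
force: [-0.6, 1.1, 5.6]
opening: 0.0505
finger_force: 35.7
time: 31.62
tcp_pos: [0.4211, -0.3163, 0.1608]
ee_rot: [3.141, -0.0, 3.077]
force: [0.3, -0.1, -1.4]
opening: 0.0506
finger_force: 36.9
cmd [ 0.4222 -0.317   0.16    3.077 ] meas [ 0.4211 -0.3163  0.1608] [ 3.141 -0.     3.077] t 31.625
row: -0.0306 0.5812 0.0 0 0 0.001 | rows for move 10.0 turn 1.0
```

```bash
python3 -m pendant '0.045 -0.002 0.04 0 0 0 0;0.045 -0.016 0.3 0 0 0 0;0.045 -0.016 0.3 0 0 0 0;0.045 -0.016 0.3 0 0 0 0;0.045 -0.016 0.3 0 0 0 0;0.045 -0.016 0.3 0 0 0 0;0.045 -0.016 0.3 0 0 0 0;0.045 -0.016 0.3 0 0 0 0'|sed -n '2p'; python3 -m pendant '0.045 -0.0146 0.281 0 0 0 0;0.045 -0.0146 0.281 0 0 0 0;0.045 -0.0146 0.281 0 0 0 0;0.045 -0.0146 0.281 0 0 0 0;0.045 -0.0146 0.281 0 0 0 0;0.045 -0.0146 0.281 0 0 0 0;0.045 -0.0146 0.281 0 0 0 0;0.045 -0.0146 0.281 0 0 0 0'|sed -n '2,3p'; python3 -m pendant '0.045 0 0 0 0 0 0;0.045 0 0 0 0 0 0;0.045 0 0 0 0 0 0'; python3 snap.py w17
```

```text
tcp_pos: [0.4566, -0.0194, 0.1607]
tcp_pos: [0.4899, 0.2596, 0.1612]
ee_rot: [-3.141, -0.0, 3.074]
time: 34.0
tcp_pos: [0.4896, 0.261, 0.1614]
ee_rot: [3.142, 0.0, 3.077]
force: [-0.0, 0.3, 0.1]
opening: 0.0503
finger_force: 37.0
```

View pics/w17.png

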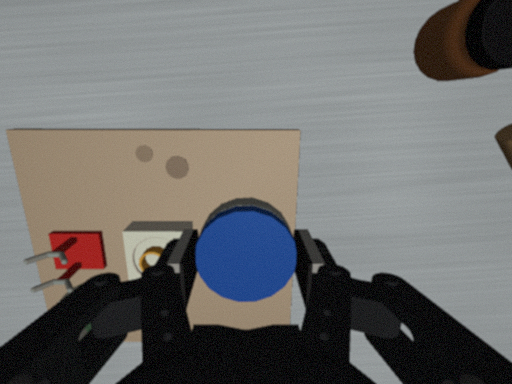

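The tin is held level at (246,254), clear of the amber jar at (465,40). I lower it.

```bash
python3 -m pendant '0.045 0 0 0.05 0 0 0;0.045 0 0 0.09 0 0 0;0.045 0 0 0.108 0 0 0;0.045 0 0 0.113 0 0 0;0.045 0 0 0.115 0 0 0;0.045 0 0 0.116 0 0 0;0.045 0 0 0.116 0 0 0;0.045 0 0 0.116 0 0 0'|sed -n '2,4p'; python3 -m pendant '0.045 0 0 0.001 0 0 0;0.045 0 0 0.001 0 0 0'|sed -n '2,4p'
```

```text
tcp_pos: [0.49, 0.2612, 0.0459]
ee_rot: [3.141, 0.001, 3.077]
force: [1.0, 0.3, 0.1]
tcp_pos: [0.4898, 0.2612, 0.0448]
ee_rot: [3.142, 0.0, 3.077]
force: [-1.1, -0.6, 4.5]
```

```bash
python3 -m pendant '0.07 0 0 0 0 0 0;0.07 0 0 0 0 0 0;0.07 0 0 0 0 0 0;0.07 0 0 -0.04 0 0 0;0.07 0 0 -0.1 0 0 0;0.07 0 0 -0.16 0 0 0;0.07 0 -0.03 -0.21 0 0 0;0.07 0 -0.07 -0.25 0 0 0'|sed -n '2,3p'; python3 -m pendant '0.085 -0.02 -0.025 0 0 0 0;0.085 -0.02 -0.025 0 0 0 0;0.085 -0.02 -0.025 0 0 0 0;0.085 -0.02 -0.025 0 0 0 0'|sed -n '1,3p'; python3 snap.py w18; python3 - <<'E'
from meas import *
p,c=load("w18");H=hsv(p)
def rect(cnt,z):
    r=cv2.minAreaRect(world(c,cv2.convexHull(cnt),z)*1000);return np.array(r[0]),np.round(r[1],1),round(r[2],1)
bd=rect(blobs(cv2.inRange(H,(5,40,60),(20,140,255)),5000)[0],.012)
m=cv2.inRange(H,(0,170,40),(6,255,255));rd=rect(max(blobs(m,100),key=cv2.contourArea),.018)
tn=rect(blobs(cv2.inRange(H,(100,130,40),(130,255,255)),200)[0],.034)
for q in(bd,rd,tn):print(np.round(q[0],1),q[1:])
t=-.065;X=np.array([np.cos(t),np.sin(t)]);Y=np.array([-X[1],X[0]]);d=tn[0]-bd[0];print("tin rel board (want -68,85)",d@X,d@Y)
E
```

```text
tcp_pos: [0.4852, 0.191, 0.2969]
ee_rot: [3.141, 0.003, 3.079]
time: 36.8
tcp_pos: [0.5028, 0.1658, 0.2936]
ee_rot: [-3.141, -0.001, 3.078]
[551.8 172. ] (array([267.6, 237.7]), 86.2)
[548.1  87.2] (array([48.5, 40.4]), 86.4)
[490.  260.1] (array([50.7, 48.3]), 42.6)
tin rel board (want -68,85) -67.3764652539554 83.96775676663005
```

View pics/w18.png

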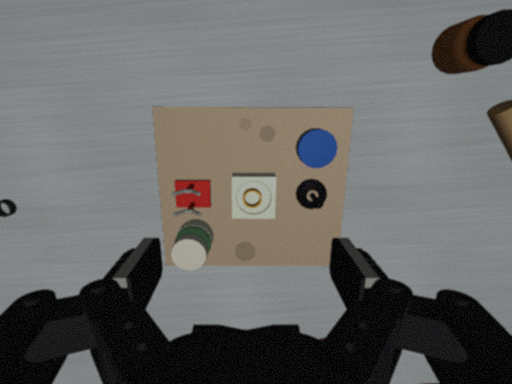

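The tin (317,148) is in front of the clamp stand (311,193) and within about 1 mm of its place. The jar, block and ring are all standing where I put them, so I hand the job in.

```bash
python3 -c "
from station import finish_job
print(finish_job())"
```

```text
the job is handed in; nothing more can be done
None
```

The job is handed in at about 37 s of the 102 s allowed: the block, gold ring, jar and tin were placed in the order asked, each measuring within about 2 mm of its target, and the grey ring, steel block and amber jar were not touched.

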